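# Shut the slide drawer, then run the draining board out over the drip tray and hold it

## Task

The slide drawer is loaded: first push it fully shut. Then, by its black rib, slide the white draining board with the slide rack on it straight out over the drip tray, flat on the cabinet, until its red line is level with the cabinet's front edge; out there it would tip if let go, so finish still gripping it and holding it level. Keep the rack standing on the board and leave the tray and everything else where it is.

Things in the scene. Friction and masses are not known exactly. Their poses are not given: they have to be found in the camera images.
- cabinet: blue slide cabinet, fixed to the table, 240 deep (its x) x 200 wide (its y) x 110 high, origin under its centre. Its front, with the drawer, faces its own -x; 'outward' is its -x. Its flat top, 110 above the table, carries the board
- cabinet_edge (a point): middle of the cabinet's upper front edge: 120 from the cabinet's origin towards its -x, 110 high; axes as the cabinet's
- drawer (a joint): how far the white drawer is out, in m: 0 fully shut (front panel flush with the cabinet's front), grows as it slides out along the cabinet's -x, 0.12 at most. It slides stiffly (about 2 N to move) and stays where it is left
- drawer_pull (a point): middle of the outer (-x) face of the drawer's black pull bar: bar 90 long along the cabinet's y, 10 thick, 12 high, its outer face 40 in front of the drawer's front panel, its middle 73 above the table; axes as the cabinet's. Push it towards the cabinet's +x to shut the drawer
- board: loose white draining board 240 (x) x 150 (y) x 10 thick, about 0.4 kg, lying flat on the cabinet; origin at the centre of its underside. Its x runs roughly as the cabinet's; its leading end is at its x = -120. Behind, at x = +90, a black upright rib rises from it (handle): 14 thick along x, 80 long along y, 35 high above the board's top, to be gripped across its thickness from above
- board_line (a point): middle of the red line (4 wide) across the top of the board, at the board's x = +15, on its upper face: 75 in front of the rib, 135 behind the leading end; axes as the board's
- board_rib (a point): middle of the black rib, 24 above the board's top (rib top is 35 above); axes as the board's. It is 75 behind the red line
- rack: steel rack of glass slides, loose, about 0.3 kg, 70 x 86 x 34 high, standing on the leading half of the board; with it, the board tips over the edge if let go at the red line. Origin under its centre
- tube_rack: white tube rack 70 x 200 x 45 with red- and green-capped tubes up to 88 high; bystander, origin under its centre
- reagent: amber reagent bottle, 64 diameter, about 130 high, blue cap; bystander, origin under its centre
- oil: small amber oil bottle, 40 diameter, about 70 high, black cap; bystander, origin under its centre
- specimen: clear specimen jar, 60 diameter, 70 high, yellow cap; bystander, origin under its centre
- cup: clear open cup, 68 diameter, 90 high; bystander, origin under its centre
- slide_box: flat green box 100 x 170 x 35; bystander, origin under its centre
- tray: open steel drip tray 160 x 200 x 22 high on the table just in front of the cabinet, under the open drawer; leave it there. Origin under its centre
Mind the look-alikes: they are no part of the job. Of the things like the rack, leave any that is purple; of the rest the smaller one is meant.

How it is judged (in metres and radians):
On the way, in this order (a step that is already met when the one before it is completed fails the run):
1. the drawer is fully shut (value of joint drawer below 0.006 m), for 0.2 s.
2. the board's red line is level with the cabinet's front edge, the board flat (x of board_rib in the frame of cabinet_edge above 0.05 m and x of board_line in the frame of cabinet_edge between -0.008 and 0.008 m and y of board_line in the frame of cabinet_edge between -0.02 and 0.02 m and angle between the x axis of board and the x axis of cabinet, either way round below 0.09 rad and height (world z) of board between 0.105 and 0.115 m and angle between board's own z axis and vertical below 0.04 rad), for 0.2 s.
At the end, for the whole second after the job is handed in: Drawer shut within 8 mm; red line within 8 mm of the cabinet's front edge, 20 mm sideways, 0.09 rad of straight; board on the cabinet, level within 0.04 rad, still, held by the fingers with over 1 N, clear of the tray; rack standing on it, untouched by the fingers (all of step 2 and value of joint drawer below 0.008 m and contact force between the fingers and board above 1 N and contact force between board and tray below 0.2 N and contact force between rack and board above 0.5 N and contact force between rack and the fingers below 0.2 N and angle between rack's own z axis and vertical below 0.1 rad and linear speed of board below 0.01 m/s); the arm keeps its last pose, push and grip.
It fails at once if the board tips or is lifted off the cabinet (angle between board's own z axis and vertical above 0.15 rad or height (world z) of board above 0.14 m or height (world z) of board below 0.09 m).
It fails at once if the slide rack falls over (angle between rack's own z axis and vertical above 0.3 rad).
It fails at once if the drip tray or a bystander is shoved away or knocked over (distance of any of tube_rack, reagent, oil, specimen, cup, slide_box, tray from where it was at the start of the episode above 0.03 m or angle between any of tube_rack, reagent, oil, specimen, cup, slide_box, tray's own z axis and vertical above 0.3 rad).
It also fails if it takes over 48 s, if anything falls off the work surface, if the arm or the gripper's body presses on something with over 40 N, if the wrist force passes 120 N, or if a joint passes its speed limit or range.

## Robot

A 6-joint arm with a two-finger parallel gripper is mounted at the origin on the work surface. World frame = base frame: x ahead of the robot, y to its left, z up, the work surface at z = 0. Lengths are in mm, angles in degrees, forces in N, time in s.
With the tool pointing down it reaches from about 325 to 850 mm from the base axis. Payload 15.5 kg.
Tool frame: the origin (TCP) lies at the very end of the fingers, on their centre line; the grasp point (between the pads) lies 19 mm behind it (manip.pinch_z is the distance from the TCP to the grasp point, in mm); z points along the fingers, y is the line along which they close (so a half turn about z gives the same grasp; the last joint's range is limited). The gripper opens to 91 mm and grips with 3 to 60 N. Pads are 32 mm wide; open, the fingers measure 118 mm over their backs; the gripper's body (76 mm by 178 mm) begins 60 mm behind the grasp point.
Start: joints at [68.211, 28.281, 77.091, -0, 74.628, -5.472], TCP at [175.599, 599.826, 213.915] pointing down, gripper open.
Joint ranges: [-166.48, 166.48], [-47.26, 123.95], [12.59, 153.08], [-70.14, 250.14], [6.76, 159.57], [-176.63, 176.63]. Speed limits (degrees/s): [108.29, 108.29, 147.25, 172.46, 172.46, 172.46].

## Interface

Orientations are given as a 3x3 rotation matrix whose columns are the frame's x, y, z axes.
In Python, from rig import sensors, vision, manip gives the robot as it stands.
- The arm moves only by the tool jog_arm, never from a script. Its argument "commands" is one flat list of numbers, 5 for each row, row after row: the shift along the tool's x, y, z in cm, then the turn about the tool's z in rad, then the opening, from -1 (shut) to 1 (fully open). In form: [tx, ty, tz, yaw, claw, tx, ty, tz, yaw, claw, ...]. A call has 1 to 12 rows; each row is the pose to reach, as a shift and turn from the pose commanded when the call began, along the tool's axes at that moment; what a row does not reach only later rows make up. A row lasts 1/12 s, in which the tool goes at most 41.7 mm and 7.16 degrees, less where a joint would pass 70% of its speed; a pose out of reach is approached as far as the arm can. A call with a gripper value outside its range is refused whole. The fingers move at their own pace and stop on an object; "squeeze" is the grip in N (left out, the last holds). Time passes only in rows, so rows that repeat a pose let the fingers close. It gives the time, the measured TCP pose, the force, the opening and the grip force at its end, in the units of the state.
- sensors.get_obs(): the state, without advancing time (a new reading comes with each control period).
- vision.camera(name): name is "scene" or "top" or "wrist"; returns (picture, depth): 480x640x3 uint8, blue, green, red; 480x640 float32, mm along the optical axis (not along the pixel's ray), 0 where there is no reading.
- vision.calibration(name): a dict with "fx", "fy", "cx", "cy" (pixels), "camera_from_world" (4x4, takes a point from world to camera coordinates). Camera axes: x right, y down, z forward; pixel columns grow to the right and rows downward; lengths in mm; the calibration is good to about 2 mm. A picture is of the moment at which its call begins: read the wrist's pose just before it. calibration takes no time and is no camera call; for the wrist camera it gives the pose at the moment of the call.
- manip.sign_off(): hands the job in; it is judged then, once.
The state is a dict: "time": time; "joints": joint angles; "joint_velocities": joint speeds; "tau": joint torques, N m; "eef_pos": TCP position; "orientation": TCP orientation; "force": force on the tool from outside, world axes, zero at the start; "moment": the same for the moment, N m; "width": finger opening in mm; "finger_force": force on a finger pad.
Only numpy, scipy, OpenCV 4.12 (cv2) and the standard library are available. Lean on these libraries where they do the work, as an engineer would, in place of code of your own. Each camera call takes 0.05 s, during which the arm holds its last target. There are 200 camera calls.

## Working session

There is one attempt and no reset: what is moved stays moved. The work goes in short steps, Python scripts to look and compute and a tool call to move; the robot and the scene stay as the last step left them, time stands still between calls to the robot, and variables do not carry over. Pictures are saved under pics/ and viewed, at most 10 in all, crops included, and the job is handed in when it is done.

Besides the shell and the picture viewer there is one more tool, called after "Call:" as name(argument=value, ...) on one line, values as JSON. jog_arm: Moves the arm, as the interface text tells. Its arguments: {"type":"object","properties":{"commands":{"type":"array","items":{"type":"number"}},"squeeze":{"type":"number"}},"required":["commands"]}

```bash
mkdir -p pics; python3 - <<'E'
from rig import sensors, vision, manip
import cv2, numpy as np
s=sensors.get_obs(); print(s["time"],s["eef_pos"],s["orientation"],s["width"])
for n in ("scene","top"):
    p,d=vision.camera(n); cv2.imwrite(f"pics/{n}0.png",p); np.savez(f"{n}0.npz",p=p,d=d,**{k:np.array(v) for k,v in vision.calibration(n).items()})
E
```

```text
0.0 [175.45985709 599.48250186 213.34147648] [[-9.59725007e-01  2.80940788e-01 -4.28477950e-04]
 [ 2.80941099e-01  9.59724349e-01 -1.12821623e-03]
 [ 9.42587646e-05 -1.20315440e-03 -9.99999272e-01]] 91.37859430754563
```

View pics/scene0.png

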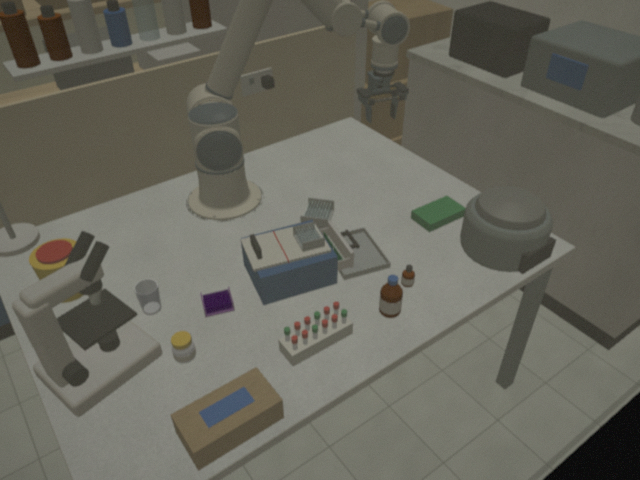

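View pics/top0.png

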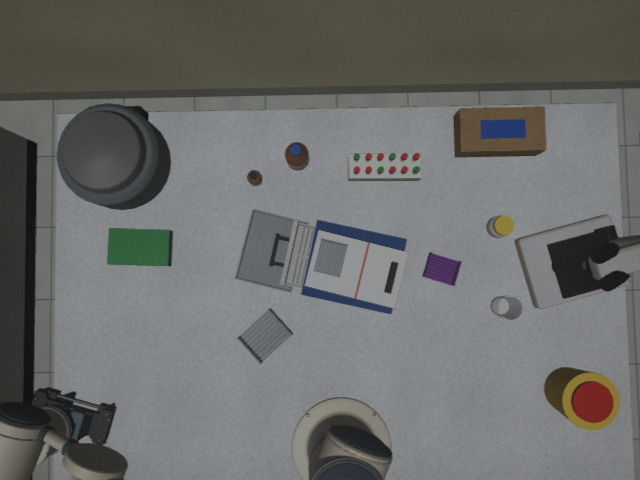

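The top view shows the cabinet at about (355,266) with its front facing left. The drawer is open, with the pull at (279,250), above the tray at (272,250). The red line runs from (366,243) to (359,297), and the rib is at (391,278). The rack sits on the board at (331,257). I'll enlarge this area.

```bash
python3 - <<'E'
import cv2,numpy as np
p=np.load("top0.npz")["p"][200:330,230:420]
p=cv2.convertScaleAbs(p,alpha=1.5)
cv2.imwrite("pics/crop.png",cv2.resize(p,None,fx=4.2,fy=4.2,interpolation=cv2.INTER_CUBIC))
z=np.load("top0.npz");print(z["fx"],z["cx"],z["cy"],np.round(z["camera_from_world"],4))
E
```

```text
546.989179709475 316.07965318970867 239.67668149593177 [[-1.5700000e-02 -9.9980000e-01 -1.1500000e-02  6.8645400e+01]
 [-9.9810000e-01  1.6400000e-02 -6.0000000e-02  5.7219530e+02]
 [ 6.0200000e-02  1.0600000e-02 -9.9810000e-01  1.5049829e+03]
 [ 0.0000000e+00  0.0000000e+00  0.0000000e+00  1.0000000e+00]]
```

View pics/crop.png

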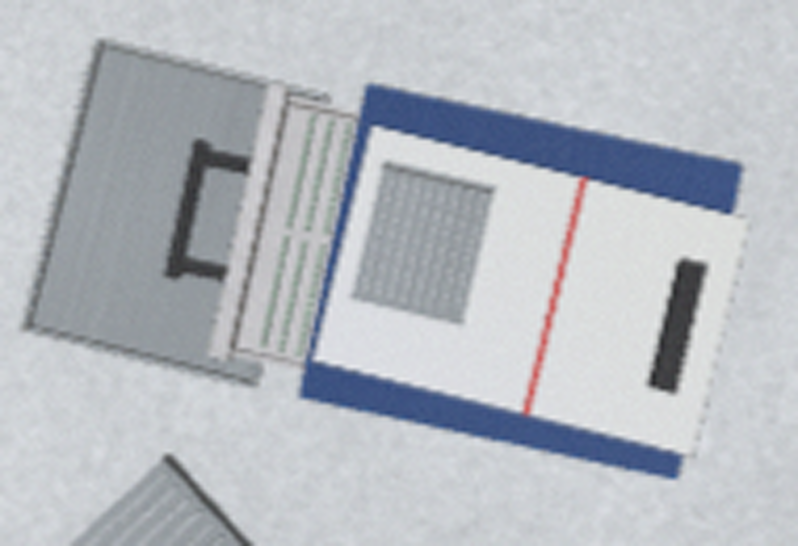

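The enlarged crop shows these pixel positions:
- **Cabinet top corners:** (368,85), (302,396), (742,163) and (678,477).
- **Board corners:** (372,127), (315,361), (748,216) and (697,456).
- **Red line:** from (584,180) to (527,413).
- **Rib:** (680,259) to (676,392).
- **Pull, outer edge:** from (195,142) to (166,275).

```bash
cat > geo.py <<'E'
import numpy as np
def ray(z,uv,h):
    T=z["camera_from_world"];R,t=T[:3,:3],T[:3,3];c=-R.T@t
    d=R.T@np.array([(uv[0]-z["cx"])/z["fx"],(uv[1]-z["cy"])/z["fy"],1]);return (c+d*(h-c[2])/d[2])[:2]
def fit(local,world):
    L,W=np.array(local,float),np.array(world);l0,w0=L.mean(0),W.mean(0)
    H=(L-l0).T@(W-w0);a=np.arctan2(H[0,1]-H[1,0],H[0,0]+H[1,1])
    R=np.array([[np.cos(a),-np.sin(a)],[np.sin(a),np.cos(a)]]);o=w0-R@l0
    return o,a,R,np.abs(W-(L@R.T+o)).max()
E
python3 - <<'E'
from geo import *
from rig import sensors
z=np.load("top0.npz")
q=lambda u,v,h:ray(z,((u+.5)/4.2-.5+230,(v+.5)/4.2-.5+200),h)
# local x: front=-x ; image up = world +x ; outward=-x local = world +y => local +x=-y world, local +y=+x world
c=fit([(-120,100),(-120,-100),(120,100),(120,-100)],[q(368,85,110),q(302,396,110),q(742,163,110),q(678,477,110)])
b=fit([(-120,75),(-120,-75),(120,75),(120,-75),(15,75),(15,-75)],[q(372,127,120),q(315,361,120),q(748,216,120),q(697,456,120),q(584,180,120),q(527,413,120)])
for n,f in(("cab",c),("board",b)):print(n,f[0],np.degrees(f[1]),f[3])
rib=np.mean([q(680,259,155),q(708,264,155),q(676,392,155),q(649,387,155)],0)
pull=np.mean([q(195,142,79),q(166,275,79)],0)
print("rib",rib,b[0]+b[2]@[90,0])
loc=lambda p:c[2].T@(p-c[0])
print("line in cab edge",loc(b[0]+b[2]@[15,0])+[120,0],"rib",loc(rib))
print("pull",pull,loc(pull), "shut pull world",c[0]+c[2]@[-160,0])
print("outward dir",-c[2][:,0])
s=sensors.get_obs();R=s["orientation"];print("tool in cab-frame yaw: tool y heading",np.degrees(np.arctan2(R[1,1],R[0,1])),"cab x heading",np.degrees(c[1]))
E
```

```text
cab [496.88251951 -39.12840592] -102.88435898731029 1.6353074138387598
board [490.35209163 -44.661558  ] -104.46958010166927 1.6845711816515632
rib [ 467.47735782 -129.41802348] [ 467.86415589 -131.80679738]
line in cab edge [141.8442792   -5.54715796] rib [94.57319568 -8.53166052]
pull [545.85931428 175.29380054] [-2.19944548e+02 -6.90614712e-02] shut pull world [532.55996117 116.84313044]
outward dir [0.22298401 0.9748221 ]
tool in cab-frame yaw: tool y heading 73.68365173782935 cab x heading -102.88435898731029
```

```bash
cat > go.py <<'E'
import numpy as np
from rig import sensors
C=np.array([496.88,-39.13]);A=np.radians(-102.88);RC=np.array([[np.cos(A),-np.sin(A)],[np.sin(A),np.cos(A)]])
def st():
    s=sensors.get_obs();R=s["orientation"];p=s["eef_pos"]
    print("t",round(s["time"],2),"p",np.round(p,1),"cab",np.round(RC.T@(p[:2]-C),1),"head",round(np.degrees(np.arctan2(R[1,1],R[0,1])),1),"F",np.round(s["force"],1),"w",round(s["width"],1),"J",np.round(s["joints"],0));return s,R,p
def to(lx,ly,z,head=None):
    s,R,p=st();w=np.append(C+RC@[lx,ly],z);d=R.T@(w-p)/10
    h=np.degrees(np.arctan2(R[1,1],R[0,1]));y=0 if head is None else -np.radians((head-h+180)%360-180)
    print("shift cm",np.round(d,2),"yaw",round(y,3))
E
python3 -c "
from go import *
to(-262,0,213.3,-12.88)"
```

```text
t 0.1 p [175.5 599.5 213.4] cab [-550.9 -455.7] head 73.7 F [-0.7  0.2  1.4] w 91.5 J [68. 28. 77.  0. 75. -5.]
shift cm [-4.722e+01 -2.611e+01  3.000e-02] yaw 1.511
```

Call:
jog_arm(commands=[-47.2,-26.1,0,1.511,-1,-47.2,-26.1,0,1.511,-1,-47.2,-26.1,0,1.511,-1,-47.2,-26.1,0,1.511,-1,-47.2,-26.1,0,1.511,-1,-47.2,-26.1,0,1.511,-1,-47.2,-26.1,0,1.511,-1,-47.2,-26.1,0,1.511,-1,-47.2,-26.1,0,1.511,-1,-47.2,-26.1,0,1.511,-1,-47.2,-26.1,0,1.511,-1,-47.2,-26.1,0,1.511,-1])

```text
time: 1.1
eef_pos: [528.5, 242.8, 213.8]
orientation: [[0.219, 0.976, -0.0], [0.976, -0.219, -0.0], [-0.0, -0.0, -1.0]]
force: [0.9, 1.2, -0.2]
width: 13.6
finger_force: 0.0
```

```bash
python3 -c "
from go import *
to(-262,0,213.3,-12.88)
to(-262,0,66,-12.88)"
```

```text
t 1.1 p [528.5 242.8 213.8] cab [-281.9  -32. ] head -12.6 F [ 0.9  1.2 -0.2] w 13.6 J [19. 25. 83.  0. 72. 31.]
shift cm [-2.    3.19  0.05] yaw 0.004
t 1.1 p [528.5 242.8 213.8] cab [-281.9  -32. ] head -12.6 F [ 0.9  1.2 -0.2] w 13.6 J [19. 25. 83.  0. 72. 31.]
shift cm [-2.    3.19 14.78] yaw 0.004
```

Call:
jog_arm(commands=[0,0,0,0,-1,0,0,0,0,-1,0,0,0,0,-1])

```text
time: 1.35
eef_pos: [527.2, 244.5, 213.5]
orientation: [[0.212, 0.977, -0.001], [0.977, -0.212, -0.0], [-0.0, -0.001, -1.0]]
force: [-0.2, 0.7, -0.1]
width: 0.6
finger_force: 0.0
```

```bash
python3 -c "
from go import *
to(-262,0,66,-12.88)"
```

```text
t 1.35 p [527.2 244.5 213.5] cab [-283.3  -33.7] head -12.2 F [-0.2  0.7 -0.1] w 0.6 J [19. 25. 83.  0. 72. 31.]
shift cm [-2.16  3.36 14.75] yaw 0.011
```

Call:
jog_arm(commands=[-2.2,3.4,4,0.011,-1,-2.2,3.4,8,0.011,-1,-2.2,3.4,12,0.011,-1,-2.2,3.4,14.7,0.011,-1,-2.2,3.4,14.7,0.011,-1,-2.2,3.4,14.7,0.011,-1])

```text
time: 1.85
eef_pos: [554.5, 216.7, 66.3]
orientation: [[0.221, 0.975, -0.003], [0.975, -0.221, -0.001], [-0.002, -0.003, -1.0]]
force: [0.8, -0.6, 1.0]
width: 0.2
finger_force: 0.0
```

```bash
python3 -c "
from go import *
to(-182,0,66,-12.88)
from rig import vision;import cv2
p,d=vision.camera('scene');cv2.imwrite('pics/s1.png',cv2.resize(cv2.convertScaleAbs(p[170:320,200:420],alpha=1.5),None,fx=3.5,fy=3.5))"
```

```text
t 1.85 p [554.5 216.7  66.3] cab [-262.2   -0.9] head -12.8 F [ 0.8 -0.6  1. ] w 0.2 J [16. 36. 90.  0. 54. 28.]
shift cm [-8.02  0.08  0.04] yaw 0.002
```

View pics/s1.png

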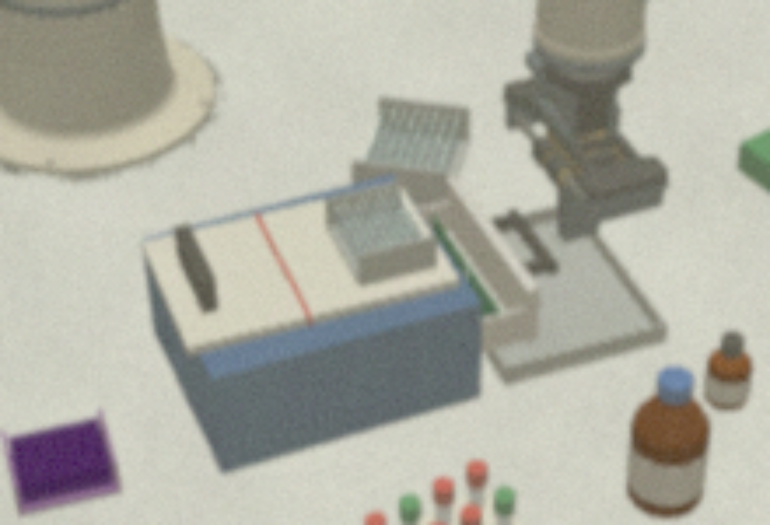

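The closed fingers (580,215) are just outside the pull (530,245), at the right height. I'll push along tool -x in small steps.

Call:
jog_arm(commands=[-1.2,0.1,0,0,-1,-2.4,0.1,0,0,-1,-3.2,0.1,0,0,-1,-4,0.1,0,0,-1,-4.8,0.1,0,0,-1,-5.6,0.1,0,0,-1,-6.4,0.1,0,0,-1,-7.2,0.1,0,0,-1,-7.7,0.1,0,0,-1,-7.7,0.1,0,0,-1])

```text
time: 2.73
eef_pos: [539.4, 139.5, 66.8]
orientation: [[0.224, 0.975, -0.001], [0.975, -0.224, -0.0], [-0.001, -0.001, -1.0]]
force: [0.8, 0.2, -0.5]
width: 0.8
finger_force: 0.0
```

```bash
python3 -c "
from go import *
st()"
```

```text
t 2.73 p [539.4 139.5  66.8] cab [-183.6    1.6] head -12.9 F [ 0.8  0.2 -0.5] w 0.8 J [ 8. 34. 96. -0. 51. 21.]
```

Call:
jog_arm(commands=[-0.3,0,0,0,-1,-0.6,0,0,0,-1,-0.6,0,0,0,-1])

```text
time: 2.98
eef_pos: [538.3, 134.5, 66.8]
orientation: [[0.223, 0.975, -0.0], [0.975, -0.223, -0.0], [-0.0, -0.0, -1.0]]
force: [-0.1, -0.6, -1.1]
width: 0.5
finger_force: 0.0
```

Call:
jog_arm(commands=[-0.3,0,0,0,-1,-0.4,0,0,0,-1,-0.4,0,0,0,-1])

```text
time: 3.23
eef_pos: [538.3, 133.5, 67.0]
orientation: [[0.224, 0.975, 0.001], [0.975, -0.224, 0.004], [0.004, 0.001, -1.0]]
force: [2.8, 26.1, -5.5]
width: 0.4
finger_force: 13.1
```

```bash
python3 -c "
from go import *
st()
from rig import vision;import cv2
p,d=vision.camera('scene');cv2.imwrite('pics/s2.png',cv2.resize(cv2.convertScaleAbs(p[170:320,200:420],alpha=1.5),None,fx=3.5,fy=3.5))"
```

```text
t 3.23 p [538.3 133.5  67. ] cab [-177.5    1.9] head -12.9 F [ 2.8 26.1 -5.5] w 0.4 J [ 8. 33. 96.  0. 50. 20.]
```

View pics/s2.png

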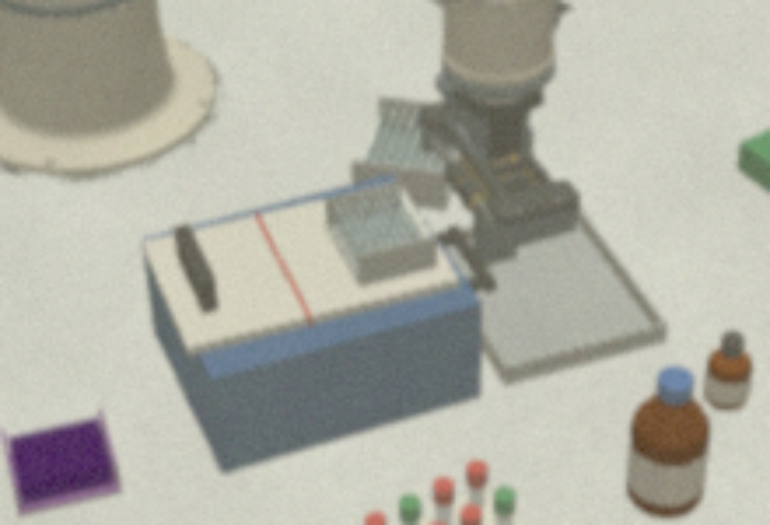

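The drawer hit its stop with a sharp 26 N, with the pull face about 160 mm from the cabinet's origin, so it is shut. Next I'll back off and rise, opening the gripper once the fingers are high.

Call:
jog_arm(commands=[1.5,0,0,0,-1,3,0,0,0,-1,3,0,-4,0,-1,3,0,-8,0,-1,3,0,-12,0,-1,3,0,-16,0,-1,3,0,-16,0,-1,3,0,-16,0,-1])

```text
time: 3.95
eef_pos: [545.6, 160.9, 229.3]
orientation: [[0.223, 0.975, 0.005], [0.975, -0.223, 0.001], [0.002, 0.004, -1.0]]
force: [-0.9, 0.4, -0.8]
width: 0.6
finger_force: 0.0
```

```bash
python3 -c "
from go import *
l=RC.T@(np.array([467.7,-130.6])-C);print(l)
to(*l,227,-104.47)"
```

```text
[95.67303849 -8.05624022]
t 3.95 p [545.6 160.9 229.3] cab [-205.9    2.9] head -12.9 F [-0.9  0.4 -0.8] w 0.6 J [10. 23. 84. -0. 73. 23.]
shift cm [-30.15  -1.11   0.17] yaw 1.599
```

Call:
jog_arm(commands=[-30.1,-1.1,0,1.599,1,-30.1,-1.1,0,1.599,1,-30.1,-1.1,0,1.599,1,-30.1,-1.1,0,1.599,1,-30.1,-1.1,0,1.599,1,-30.1,-1.1,0,1.599,1,-30.1,-1.1,0,1.599,1,-30.1,-1.1,0,1.599,1,-30.1,-1.1,0,1.599,1,-30.1,-1.1,0,1.599,1,-30.1,-1.1,0,1.599,1,-30.1,-1.1,0,1.599,1])

```text
time: 4.95
eef_pos: [465.9, -130.5, 225.6]
orientation: [[0.987, -0.16, -0.002], [-0.16, -0.987, 0.001], [-0.002, -0.0, -1.0]]
force: [0.7, -0.3, -0.6]
width: 77.7
finger_force: 0.0
```

Call:
jog_arm(commands=[0,0,0,0.15,1,0,0,0,0.15,1,0,0,0,0.15,1,0,0,0,0.15,1])

```text
time: 5.28
eef_pos: [466.3, -130.5, 226.3]
orientation: [[0.955, -0.295, -0.001], [-0.295, -0.955, 0.0], [-0.001, -0.0, -1.0]]
force: [0.4, 0.6, 0.1]
width: 91.2
finger_force: 0.0
```

```bash
python3 -c "
from go import *
to(95.7,-8,126,-104.47)
from rig import vision;import cv2
p,d=vision.camera('wrist');cv2.imwrite('pics/w1.png',cv2.convertScaleAbs(p,alpha=1.4));z=vision.calibration('wrist');np.savez('w1.npz',**{k:np.array(v) for k,v in z.items()})"
```

```text
t 5.28 p [ 466.3 -130.5  226.3] cab [95.9 -9.5] head -107.2 F [0.4 0.6 0.1] w 91.2 J [-23.  16.  95.  -0.  69.  84.]
shift cm [ 0.16 -0.03 10.03] yaw -0.047
```

View pics/w1.png

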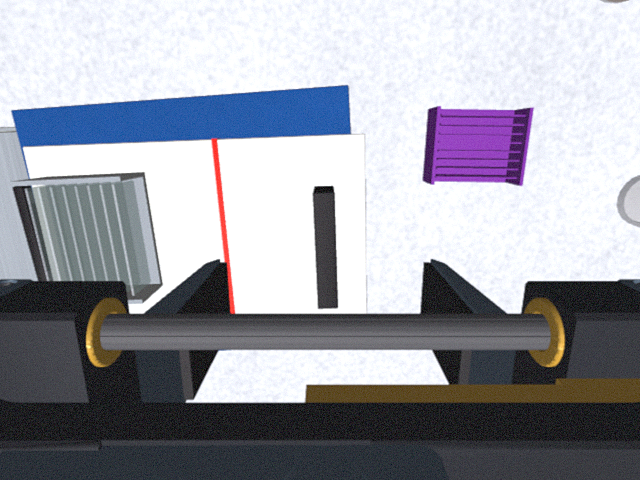

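The wrist view shows the rib between the fingers, with its top running from (323,193) to (327,308). The red line runs from (214,140) to (231,305). I'll cross-check these against the top-camera fit.

```bash
python3 -c "
from geo import *
from go import C,RC
z=np.load('w1.npz')
a,b=ray(z,(323.5,193),155),ray(z,(327.5,308),155);c,d=ray(z,(214,140),120),ray(z,(231,305),120)
for n,u,v in(('rib',a,b),('line',c,d)):
  e=RC.T@(u-v);print(n,RC.T@((u+v)/2-C),np.hypot(*e),'ang vs cab y',np.degrees(np.arctan2(-e[0],e[1])))
f=[ray(z,p,110) for p in((13,110),(348,86),(351,130))]
print([RC.T@(q-C) for q in f])
"
```

```text
rib [ 97.42424042 -10.76969533] 78.68919789182446 ang vs cab y -2.3746173761864267
line [22.62488954  4.28359657] 124.55318704088197 ang vs cab y -2.397432547433946
[array([-116.61045705,   97.82724959]), array([121.21789366,  95.87181314]), array([121.59290019,  66.19515491])]
```

Call:
jog_arm(commands=[0.2,0,4,-0.045,1,0.2,0,8,-0.045,1,0.2,0,10,-0.045,1,0.2,0,10,-0.045,1,0.2,0,10,-0.045,1])

```text
time: 5.75
eef_pos: [468.0, -131.2, 126.7]
orientation: [[0.967, -0.255, -0.002], [-0.255, -0.967, 0.001], [-0.002, -0.0, -1.0]]
force: [0.9, -0.3, 1.0]
width: 91.0
finger_force: 0.0
```

```bash
python3 -c "
from go import *
to(95.7,-8,126,-104.47)"
```

```text
t 5.75 p [ 468.  -131.2  126.7] cab [96.2 -7.6] head -104.8 F [ 0.9 -0.3  1. ] w 91.0 J [-23.  24. 102.  -0.  54.  82.]
shift cm [-0.04 -0.05  0.07] yaw -0.005
```

Call:
jog_arm(commands=[0,0,0,0,-1,0,0,0,0,-1,0,0,0,0,-1,0,0,0,0,-1,0,0,0,0,-1,0,0,0,0,-1,0,0,0,0,-1,0,0,0,0,-1,0,0,0,0,-1,0,0,0,0,-1,0,0,0,0,-1,0,0,0,0,-1], squeeze=40)

```text
time: 6.75
eef_pos: [468.4, -131.4, 126.9]
orientation: [[0.967, -0.256, -0.0], [-0.256, -0.967, -0.0], [-0.0, 0.0, -1.0]]
force: [-1.0, -2.0, 0.3]
width: 13.9
finger_force: 2.8
```

```bash
python3 -c "
from go import *
to(96-142,-5,126.5,-102.88)"
```

```text
t 6.75 p [ 468.4 -131.4  126.9] cab [96.3 -7.2] head -104.8 F [-1.  -2.   0.3] w 13.9 J [-23.  24. 102.  -0.  54.  82.]
shift cm [ -0.27 -14.23   0.04] yaw -0.034
```

Call:
jog_arm(commands=[0,0,0,0,-1,0,0,0,0,-1,0,0,0,0,-1,0,0,0,0,-1])

```text
time: 7.08
eef_pos: [468.4, -131.4, 126.9]
orientation: [[0.967, -0.256, 0.0], [-0.256, -0.967, -0.0], [0.0, -0.0, -1.0]]
force: [1.9, -0.5, -1.9]
width: 13.9
finger_force: 40.0
```

Call:
jog_arm(commands=[0,-0.2,0,0,-1,0,-0.5,0,0,-1,0,-0.9,0,0,-1,0,-1.4,0,0,-1,0,-1.9,0,0,-1,0,-2.4,0,0,-1,0,-2.9,0,0,-1,0,-3.4,0,0,-1,-0.1,-3.8,0,0,-1,-0.1,-4.1,0,0,-1,-0.1,-4.2,0,0,-1,-0.1,-4.2,0,0,-1])

```text
time: 8.08
eef_pos: [478.2, -90.0, 126.9]
orientation: [[0.967, -0.256, -0.0], [-0.256, -0.967, 0.0], [-0.0, -0.0, -1.0]]
force: [0.2, 2.9, -0.9]
width: 13.5
finger_force: 40.0
```

Call:
jog_arm(commands=[0,-0.2,0,0,-1,0,-0.5,0,0,-1,0,-0.9,0,0,-1,0,-1.4,0,-0.01,-1,0,-1.9,0,-0.01,-1,0,-2.4,0,-0.01,-1,-0.1,-2.9,0,-0.02,-1,-0.1,-3.4,0,-0.02,-1,-0.1,-3.9,0,-0.02,-1,-0.1,-4.3,0,-0.02,-1,-0.1,-4.5,0,-0.02,-1,-0.1,-4.5,0,-0.02,-1], squeeze=60)

```text
time: 9.08
eef_pos: [488.9, -46.1, 126.9]
orientation: [[0.972, -0.237, 0.0], [-0.237, -0.972, 0.001], [-0.0, -0.001, -1.0]]
force: [0.7, 2.7, -1.9]
width: 13.9
finger_force: 60.0
```

```bash
python3 -c "
from go import *
s,R,p=st();print(R[:,2],s['moment'],s['finger_force'])
to(96.3-142,-5,126.9,-102.88)
from rig import vision;import cv2
p,d=vision.camera('top');z=vision.calibration('top');np.savez('t2.npz',p=p,**{k:np.array(v) for k,v in z.items()})
cv2.imwrite('pics/t2.png',cv2.resize(cv2.convertScaleAbs(p[200:330,230:420],alpha=1.5),None,fx=4.2,fy=4.2,interpolation=cv2.INTER_CUBIC))"
```

```text
t 9.08 p [488.9 -46.1 126.9] cab [ 8.6 -6.3] head -103.7 F [ 0.7  2.7 -1.9] w 13.9 J [-12.  24. 102.   0.  54.  91.]
[ 1.92314848e-05  5.16376602e-04 -9.99999866e-01] [0.37525088 0.1319753  0.00160701] 59.997655749320984
t 9.08 p [488.9 -46.1 126.9] cab [ 8.6 -6.3] head -103.7 F [ 0.7  2.7 -1.9] w 13.9 J [-12.  24. 102.   0.  54.  91.]
shift cm [ 0.05 -5.43  0.  ] yaw -0.014
```

View pics/t2.png

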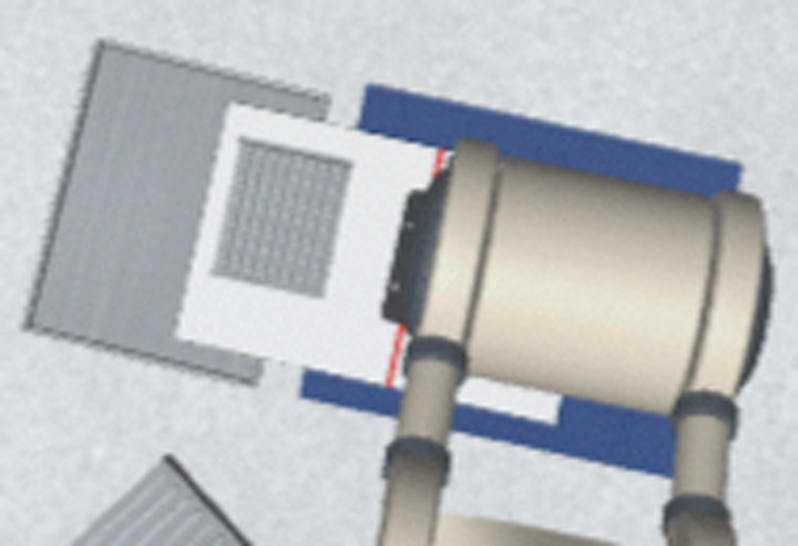

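The board has slid out with the rack standing on it. The red line's ends are now at (441,150) and (389,386), and the leading corners at (230,102) and (178,340).

```bash
python3 -c "
from geo import *
from go import C,RC
z=np.load('t2.npz')
q=lambda u,v,h:ray(z,((u+.5)/4.2-.5+230,(v+.5)/4.2-.5+200),h)
for p,h in(((441,150),120),((389,386),120),((230,102),120),((178,340),120),((368,85),110),((302,396),110)):print(RC.T@(q(*p,h)-C)+[120,0])"
```

```text
[54.08155211 67.68331433]
[ 52.70515911 -81.17081667]
[-79.90748701  69.83213718]
[-80.23660165 -80.57874244]
[ 1.26895213 98.7541455 ]
[  1.38141602 -98.73637688]
```

Call:
jog_arm(commands=[0,-0.2,0,0,-1,0,-0.5,0,0,-1,0,-0.9,0,0,-1,0,-1.4,0,0,-1,0,-1.9,0,0,-1,0,-2.4,0,0,-1,0,-2.9,0,0,-1,0,-3.4,0,0,-1,0,-3.8,0,0,-1,0,-4.1,0,0,-1,0,-4.3,0,0,-1,0,-4.3,0,0,-1])

```text
time: 10.13
eef_pos: [499.2, -4.4, 126.9]
orientation: [[0.972, -0.237, 0.0], [-0.237, -0.972, 0.0], [0.0, -0.0, -1.0]]
force: [0.5, 1.7, -0.6]
width: 13.9
finger_force: 60.0
```

Call:
jog_arm(commands=[0,-0.3,0,-0.005,-1,0,-0.6,0,-0.005,-1,0,-0.9,0,-0.005,-1,0,-1.05,0,-0.005,-1,0,-1.05,0,-0.005,-1,0,-1.05,0,-0.005,-1])

```text
time: 10.63
eef_pos: [501.5, 5.4, 126.9]
orientation: [[0.973, -0.232, 0.0], [-0.232, -0.973, 0.0], [0.0, -0.0, -1.0]]
force: [-0.1, 0.9, 1.7]
width: 13.5
finger_force: 60.0
```

```bash
python3 -c "
from go import *
s,R,p=st();print(R[:,2],s['moment'],s['finger_force'])
from rig import vision;import cv2
for n in('top','wrist'):
  p,d=vision.camera(n);z=vision.calibration(n);np.savez(n+'3.npz',p=p,d=d,**{k:np.array(v) for k,v in z.items()})
  if n=='top':p=cv2.resize(p[200:330,230:420],None,fx=4.2,fy=4.2,interpolation=cv2.INTER_CUBIC)
  cv2.imwrite('pics/%s3.png'%n,cv2.convertScaleAbs(p,alpha=1.4))"
```

```text
t 10.63 p [501.5   5.4 126.9] cab [-44.4  -5.4] head -103.4 F [-0.1  0.9  1.7] w 13.5 J [ -6.  25. 100.   0.  55.  97.]
[ 2.37282709e-04  3.53978167e-04 -9.99999909e-01] [-0.20454063  0.1949793   0.05423617] 60.000688433647156
```

View pics/top3.png

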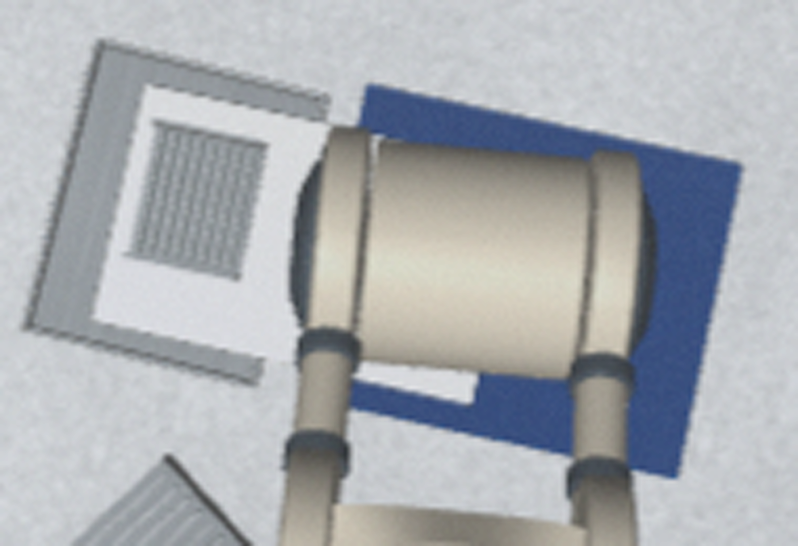

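View pics/wrist3.png

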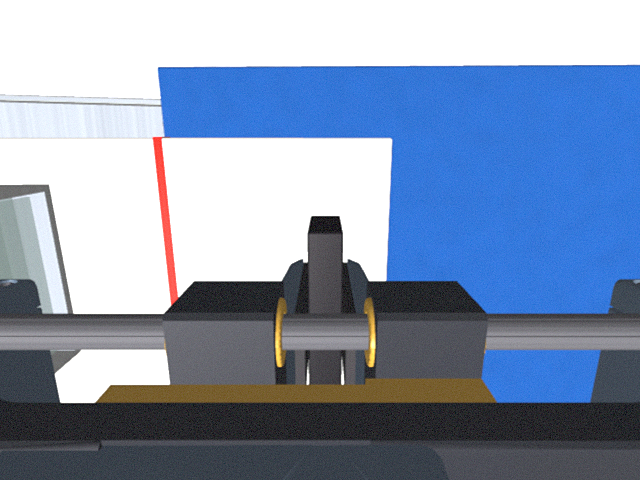

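In the wrist view the red line runs from (157,138) to (174,300), and the cabinet's front edge from (160,68) to (164.5,137). In the top view the leading corners are at (146,85) and (93,320). I'll work out the remaining offset.

```bash
python3 -c "
from geo import *
from go import C,RC
z=np.load('top3.npz')
q=lambda u,v,h:ray(z,((u+.5)/4.2-.5+230,(v+.5)/4.2-.5+200),h)
f=lambda p:np.round(RC.T@(p-C)+[120,0],1)
print('lead',f(q(146,85,120)),f(q(93,320,120)))
z=np.load('wrist3.npz')
for p,h in(((157.5,138),120),((174,300),120),((160,68),110),((164.5,137),110)):print(f(ray(z,p,h)))"
```

```text
lead [-133.1   69.4] [-134.2  -79.5]
[ 2.5 66.6]
[  1.4 -11.4]
[ 3.  97.3]
[ 1.6 67.1]
```

The line is within about 1 mm of the edge, roughly 5 mm off sideways and straight. The board is level and gripped at 60 N, so I'm handing in.

```bash
python3 -c "
from rig import manip
print(manip.sign_off())"
```

```text
the job is handed in; nothing more can be done
None
```

I pushed the drawer shut, then slid the board out until its red line was within about 1 mm of the cabinet's front edge, and handed in with it level, gripped at 60 N and the rack standing on it; no verdict was returned.

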